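# Pack out a blade-holder jig with the right spacer

## Robot

A 6-joint arm with a two-finger parallel gripper is mounted at the origin on a cart in front of the work surface, level with it; the furniture and walls round the work are solid. World frame = base frame: x ahead of the robot, y to its left, z up, the work surface at z = 0. Lengths are in m, angles in rad, forces in N, time in s.
With the tool pointing down it reaches from about 0.35 to 0.925 m from the base axis. Payload 6.4 kg.
Tool frame: the origin (TCP) lies at the very end of the fingers, on their centre line; the grasp point (between the pads) lies 19 mm behind it (bot.pinch_z is the z of the grasp point in the tool frame, in m); z points along the fingers, y is the line along which they close (so a half turn about z gives the same grasp; the last joint's range is limited). The gripper opens to 94 mm and grips with 3 to 60 N. Pads are 16 mm wide; open, the fingers measure 119 mm over their backs; the gripper's body (75 mm by 177 mm) begins 78 mm behind the grasp point.
Start: joints at [1.087, 0.245, 1.558, -0, 1.339, -0.174], TCP at [0.198, 0.619, 0.205] pointing down, gripper open.
Joint ranges: [-3.13, 3.13], [-1.02, 2.26], [0.13, 2.54], [-0.95, 4.09], [0.21, 2.88], [-2.74, 2.74]. Speed limits (rad/s): [2.57, 2.57, 3.14, 3.14, 3.14, 3.14].

## Interface

Orientations are given as a 3x3 rotation matrix whose columns are the frame's x, y, z axes.
In Python, from workcell import bot gives the robot as it stands. The module is installed in compiled form; this text tells all that it offers.
- The arm moves only by the tool send_rows, never from a script. Its argument "series" is a list of rows, each a list of 2 entries, a list of its own where there are three numbers: the shift along the tool's x, y, z in mm, then the turn about the tool's z in degrees. In form: [[[x, y, z], twist], ...]. A call has 1 to 8 rows; each row is the pose to reach, as a shift and turn from the pose commanded when the call began, along the tool's axes at that moment; what a row does not reach only later rows make up. A row lasts 1/8 s, in which the tool goes at most 62.5 mm and 10.7 degrees, less where a joint would pass 70% of its speed; a pose out of reach is approached as far as the arm can. A call with a gripper value outside its range is refused whole. "fingers" is the finger opening in mm, from 0 to 94, set as the call begins (left out, the last holds). The fingers move at their own pace and stop on an object; "newtons" is the grip in N (left out, the last holds). Time passes only in rows, so rows that repeat a pose let the fingers close. It gives the time, the measured TCP pose, the force, the opening and the grip force at its end, in the units of the state.
- bot.get_obs(): the state, without advancing time (a new reading comes with each control period).
- bot.snapshot(name): name is "scene" or "top"; returns the picture (420x560x3 uint8, red, green, blue); there is no depth.
- bot.camera_info(name): a dict with "fx", "fy", "cx", "cy" (pixels), "k1" (the pictures are not rectified: a ray, as slopes to the right and down, at radius r is drawn at 1 + k1 r^2 times it, then the intrinsics apply), "T" (4x4, takes a point from camera to world coordinates). Camera axes: x right, y down, z forward; pixel columns grow to the right and rows downward; lengths in m; the calibration is good to about 2 mm. A picture is of the moment at which its call begins. camera_info takes no time and is no camera call.
- bot.close_job(): hands the job in; it is judged then, once.
The state is a dict: "clock": time; "joint_positions": joint angles; "qvel": joint speeds; "effort": joint torques, N m; "ee_pos": TCP position; "orientation": TCP orientation; "contact_force": force on the tool from outside, world axes, zero at the start; "ft_torque": the same for the moment, N m; "gripper_width": opening from 0.0 (shut) to 1.0 (fully open); "gripper_force": force on a finger pad.
Only numpy, scipy, OpenCV 4.12 (cv2) and the standard library are available. Lean on these libraries where they do the work, as an engineer would, in place of code of your own. Each camera call takes 0.05 s, during which the arm holds its last target. There are 200 camera calls.

## Task

One blade-holder block is screwed down in the channel of the setting jig and leaves a gap at one end. Find out by trying them which of the three steel spacers in the grey tray fills that gap (it just goes in, with hardly any play; a thinner one would be loose in it), push it fully down to the channel floor, then swing the keeper arm right over it until it stops. The two spacers that are not needed must be in the tray at the end; leave the other things on the bench alone.

Things in the scene. Friction and masses are not known exactly. Their poses are not given: they have to be found in the camera images.
- jig: setting jig, fixed: aluminium plate 146 x 164 mm, 12 mm thick, with an open channel along y. Origin: underside, below the middle of the channel; x points away from the robot (to keeper pivot and parked blocks), z up. The channel floor is the plate's top; dark end stops 30 mm high above it, 18 mm thick (y), 56 mm wide (x); side rails 8 mm high, inner faces at x = -21 and +21 mm
- channel (a point): point on the channel floor, 12 mm above the bench, in the middle of the channel; axes as the jig. Inner faces of the end stops at y = +35.3 and -35 mm. The block lies at the +y stop; the gap is between the block's -y end and the -y stop, and is 1.4 mm wider than the one spacer that fits (16.4, 19.9 or 23.4 mm)
- insert_a: aluminium blade-holder block, 36 mm along x, 30 mm high, 46 to 54 mm along y (unmarked, the three differ). Origin: at floor level in the middle of its +y end face; the block runs from there to -y; axes parallel to the jig's. At the start one of the three (varies) lies in the channel with that face against the +y end stop; the others are parked on the deck behind it. All are screwed down
- insert_b: aluminium blade-holder block, 36 mm along x, 30 mm high, 46 to 54 mm along y (unmarked, the three differ). Origin: at floor level in the middle of its +y end face; the block runs from there to -y; axes parallel to the jig's. At the start one of the three (varies) lies in the channel with that face against the +y end stop; the others are parked on the deck behind it. All are screwed down
- insert_c: aluminium blade-holder block, 36 mm along x, 30 mm high, 46 to 54 mm along y (unmarked, the three differ). Origin: at floor level in the middle of its +y end face; the block runs from there to -y; axes parallel to the jig's. At the start one of the three (varies) lies in the channel with that face against the +y end stop; the others are parked on the deck behind it. All are screwed down
- spacer_p: bare steel spacer, upright in the tray: 36 mm along x, 60 mm high, 2 mm 45-degree chamfers at the foot, 0.2 kg. The three are 15, 18.5 and 22 mm thick along y, unmarked; find out by touch which is which. Origin: centre of the underside, z up. The fitting one goes upright into the gap, thickness along the channel, and then stands 30 mm above the end stops
- spacer_q: bare steel spacer, upright in the tray: 36 mm along x, 60 mm high, 2 mm 45-degree chamfers at the foot, 0.2 kg. The three are 15, 18.5 and 22 mm thick along y, unmarked; find out by touch which is which. Origin: centre of the underside, z up. The fitting one goes upright into the gap, thickness along the channel, and then stands 30 mm above the end stops
- spacer_r: bare steel spacer, upright in the tray: 36 mm along x, 60 mm high, 2 mm 45-degree chamfers at the foot, 0.2 kg. The three are 15, 18.5 and 22 mm thick along y, unmarked; find out by touch which is which. Origin: centre of the underside, z up. The fitting one goes upright into the gap, thickness along the channel, and then stands 30 mm above the end stops
- tray: shallow grey plastic tray fixed on the bench, 75 mm (x) by 200 mm (y), walls 4 mm thick and 16 mm high, floor 4 mm thick. Origin: centre of the underside. The spacers stand in it in a row along its y at about y = -62, 0 and +62 mm, with their axes roughly along the tray's
- keeper (a joint): angle of the keeper arm, a dark bar that turns about an upright pin on the jig. 0: it lies along +y behind the channel; negative: turned further back; it grows anticlockwise seen from above to its stop at 1.57, where it points to -x across the channel, over the spacer and 3.5 mm above its top. It stays where it is left; light friction, about 1 N at the knob
- keeper_knob (a point): middle of the black upright knob near the free end of the keeper arm: a cylinder 14 mm in diameter, 26 mm high, this point 13 mm above the arm and 96.5 mm above the bench, 45 mm from the pivot
- keeper_hinge (a point): on the pivot axis of the keeper arm (upright), at the mid-height of the 8 mm thick arm; at x = +45, y = -25.3 mm of the jig's channel point
- grip_weight_b: steel paper weight with a knob, 41 mm wide, 46 mm high; a bystander, leave it alone
- core_cap: black round plastic end cap, 63 mm wide, 22 mm high; a bystander, leave it alone
- hex_key: black hex key, about 95 mm long, lying flat; a bystander, leave it alone
- loupe: black stand loupe, 39 mm wide, 38 mm high; a bystander, leave it alone

How it is judged:
By the outcome, as a careful person would: the job done as asked, in the order asked, and still so for the second after the job is handed in, with the robot touching nothing.
It also fails if it takes over 72 s, if anything falls off the work surface, if the arm or the gripper's body presses on something with over 40 N, if the wrist force passes 120 N, or if a joint passes its speed limit or range.

## Working session

There is one attempt and no reset: what is moved stays moved. The work goes in short steps, Python scripts to look and compute and a tool call to move; the robot and the scene stay as the last step left them, time stands still between calls to the robot, and variables do not carry over. Pictures are saved under pics/ and viewed, at most 10 in all, crops included, and the job is handed in when it is done.

Besides the shell and the picture viewer there is one more tool, called after ">>>" in YAML: its name, and indented under it one key for each argument. send_rows: Moves the arm, as the interface text tells. Its arguments: {"type":"object","properties":{"series":{"type":"array","items":{"type":"array"}},"fingers":{"type":"number"},"newtons":{"type":"number"}},"required":["series"]}

```bash
mkdir -p pics
python3 - <<'E'
from workcell import bot
import cv2,numpy as np
np.set_printoptions(precision=4,suppress=True)
for n in("scene","top"):
    cv2.imwrite(f"pics/{n}0.png",cv2.resize(bot.snapshot(n)[:,:,::-1],None,fx=1.42,fy=1.42,interpolation=cv2.INTER_CUBIC)); print(n,bot.camera_info(n))
o=bot.get_obs();print(o,bot.pinch_z)
E
```

```text
scene {'fx': 409.1308116151494, 'fy': 409.1308116151494, 'cx': 276.51296331115566, 'cy': 210.81695994930863, 'k1': -0.04792517899019058, 'T': array([[-0.7645, -0.432 ,  0.4785,  0.1581],
       [-0.6446,  0.5126, -0.5672,  0.5458],
       [-0.0003, -0.742 , -0.6704,  0.701 ],
       [ 0.    ,  0.    ,  0.    ,  1.    ]])}
top {'fx': 454.54994283900373, 'fy': 454.54994283900373, 'cx': 275.17829667936, 'cy': 214.59489625036804, 'k1': -0.1422662810177645, 'T': array([[-0.0233, -0.9967,  0.0781,  0.4951],
       [-0.9997,  0.0233, -0.0009,  0.0425],
       [-0.001 , -0.0781, -0.9969,  1.0144],
       [ 0.    ,  0.    ,  0.    ,  1.    ]])}
{'clock': 0.1, 'joint_positions': array([ 1.0869,  0.2457,  1.5588,  0.    ,  1.3387, -0.1741]), 'qvel': array([-0.0007, -0.0016, -0.0031,  0.0007,  0.0006,  0.    ]), 'effort': array([ -0.0007, -41.6915, -31.5526,   0.0688,   0.031 ,  -0.0001]), 'ee_pos': array([0.1979, 0.6186, 0.2045]), 'orientation': array([[-0.9524,  0.3049, -0.0008],
       [ 0.3049,  0.9524, -0.0015],
       [ 0.0003, -0.0016, -1.    ]]), 'contact_force': array([ 0.3816,  0.4329, -0.081 ]), 'ft_torque': array([0.0174, 0.0189, 0.005 ]), 'gripper_force': 0.0, 'gripper_width': 0.999895053188003} -0.0188
```

View pics/scene0.png

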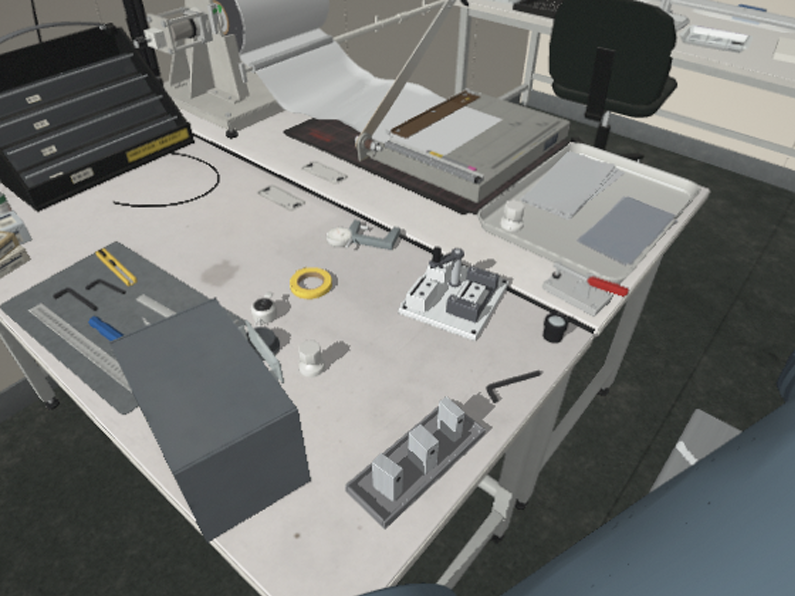

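View pics/top0.png

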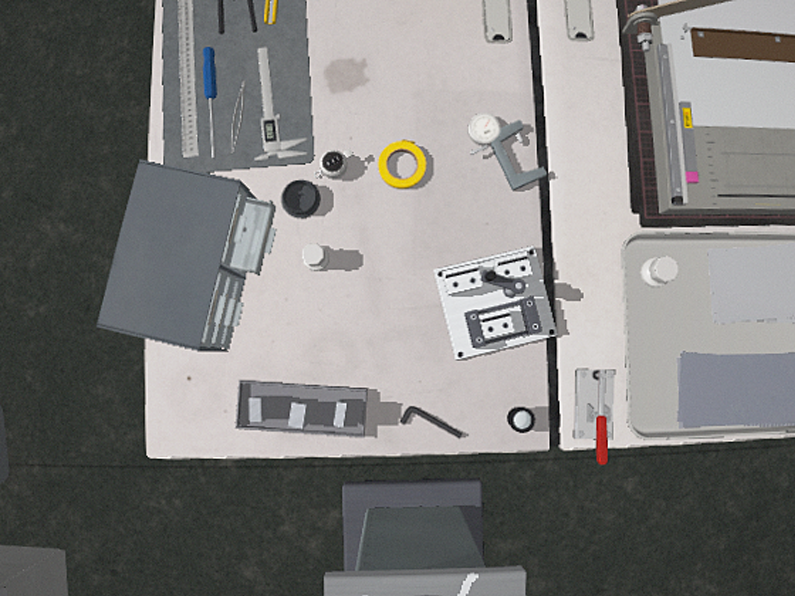

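The views show the jig at about top px (345,215) in native pixels, the tray at (212,287) with its three spacers, and the hex key to its right. Next I'll enlarge the two regions.

```bash
cat > h.py <<'E'
from workcell import bot
import cv2,numpy as np
np.set_printoptions(precision=4,suppress=True)
def ray(n,uv):
    c=bot.camera_info(n);K=np.array([[c['fx'],0,c['cx']],[0,c['fy'],c['cy']],[0,0,1.]])
    p=cv2.undistortPoints(np.array(uv,float).reshape(-1,1,2),K,np.array([c['k1'],0,0,0.])).reshape(-1,2)
    d=np.c_[p,np.ones(len(p))]@c['T'][:3,:3].T
    return c['T'][:3,3],d
def plane(n,uv,z):
    o,d=ray(n,uv);return o+d*((z-o[2])/d[:,2])[:,None]
def proj(n,P):
    c=bot.camera_info(n);K=np.array([[c['fx'],0,c['cx']],[0,c['fy'],c['cy']],[0,0,1.]])
    Ti=np.linalg.inv(c['T']);return cv2.projectPoints(np.array(P,float).reshape(-1,3),cv2.Rodrigues(Ti[:3,:3])[0],Ti[:3,3],K,np.array([c['k1'],0,0,0.]))[0].reshape(-1,2)
E
python3 - <<'E'
from h import *
t=bot.snapshot("top");s=bot.snapshot("scene")
cv2.imwrite("t.png",t[:,:,::-1]);cv2.imwrite("s.png",s[:,:,::-1])
def crop(im,x,y,w,h,f):return cv2.resize(im[y:y+h,x:x+w,::-1],None,fx=f,fy=f,interpolation=cv2.INTER_CUBIC)
a=crop(t,300,170,96,86,4);b=crop(s,275,165,96,86,4)
c=crop(t,163,262,100,50,4)[:, :384];d=crop(s,240,275,110,100,4)[:232*2,:]
cv2.imwrite("pics/jig.png",np.hstack([a,b]))
c=crop(t,160,262,100,50,4);d=crop(s,240,275,100,100,4)
cv2.imwrite("pics/tray.png",np.hstack([cv2.copyMakeBorder(c,0,200,0,0,0),d]))
E
```

```text
(no output)
```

View pics/jig.png

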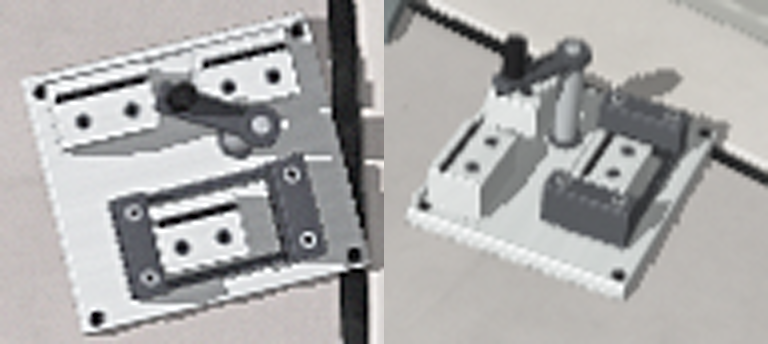

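View pics/tray.png

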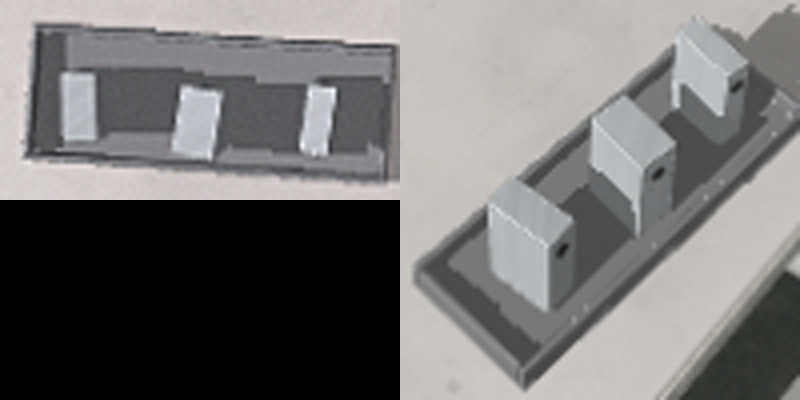

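Jig crop (4x, top offset 300,170): stop screws at (133,212), (150,277), (291,174) and (308,239), block at about x 155–242, gap to about 275, knob at (180,94), pivot at (262,124). In the tray crop the three spacers look mid-thickness, thickest, thinnest from left to right.

Run:
```python
from h import *
t=cv2.imread("t.png")
off=np.array([300,170.])
# crop resize pixel centre: src=(dst+.5)/4-.5
f=lambda p,o:(np.array(p,float)+.5)/4-.5+o
S=f([(133,212),(150,277),(291,174),(308,239)],off)
W=plane("top",S,.042);print(W)
yl=(W[0]+W[1]-W[2]-W[3])/2;print("stop sep",np.linalg.norm(yl),"mid",W.mean(0),"ang",np.degrees(np.arctan2(yl[1],yl[0])))
a=W[0]-W[1];b=W[2]-W[3];print("sep",np.linalg.norm(a),np.linalg.norm(b),np.degrees(np.arctan2(a[1],a[0])))
C=plane("top",f([(40,92),(297,30),(97,318),(354,255)],off),.012);print(C,np.linalg.norm(C[0]-C[1]),np.linalg.norm(C[0]-C[2]),C.mean(0))
for u in (C[0]-C[1],C[2]-C[3],C[0]-C[2],C[1]-C[3]):print(np.degrees(np.arctan2(u[1],u[0])))
print("knob top",plane("top",f([(180,94)],off),.1095),"pivot",plane("top",f([(262,124)],off),.0875))
# tray spacers
g=cv2.cvtColor(t,cv2.COLOR_BGR2GRAY)
m=np.zeros_like(g);m[274:304,168:252]=1
M=((g>150)&(m>0)).astype(np.uint8)
M=cv2.resize(g,None,fx=8,fy=8,interpolation=cv2.INTER_CUBIC);M=((M>140)&(cv2.resize(m,None,fx=8,fy=8)>0)).astype(np.uint8)
for c in cv2.findContours(M,cv2.RETR_EXTERNAL,cv2.CHAIN_APPROX_NONE)[0]:
    if cv2.contourArea(c)>4000:
        q=cv2.boxPoints(cv2.minAreaRect(c));q=(q+.5)/8-.5
        P=plane("top",q,.064);e=P[1]-P[0],P[2]-P[1]
        e=sorted(e,key=np.linalg.norm);print("sp",P.mean(0),[np.linalg.norm(x) for x in e],np.degrees(np.arctan2(e[1][1],e[1][0])))
```

```text
[[ 0.5511 -0.0818  0.042 ]
 [ 0.516  -0.0898  0.042 ]
 [ 0.5696 -0.1683  0.042 ]
 [ 0.5343 -0.1762  0.042 ]]
stop sep 0.08836608309866427 mid [ 0.5428 -0.129   0.042 ] ang 101.98274015116887
sep 0.03600246733871305 0.036212615214722355 12.895695766757267
[[ 0.6209 -0.036   0.012 ]
 [ 0.6528 -0.1817  0.012 ]
 [ 0.4948 -0.0639  0.012 ]
 [ 0.5259 -0.2086  0.012 ]] 0.14910722797443493 0.12905120289200603 [ 0.5736 -0.1225  0.012 ]
102.37108169550717
102.11470496826931
12.457288783191888
11.969386655129101
knob top [[ 0.6061 -0.0989  0.1095]] pivot [[ 0.5923 -0.1443  0.0875]]
sp [0.4097 0.1843 0.064 ] [np.float64(0.023208222845706623), np.float64(0.038624612041305795)] -11.571143043792608
sp [0.4104 0.1209 0.064 ] [np.float64(0.015716960594416293), np.float64(0.037721434033888675)] -9.724141427679186
sp [0.4197 0.2463 0.064 ] [np.float64(0.018062445569211286), np.float64(0.03660269931858209)] -179.45283477032805
```

```bash
cat >> h.py <<'E'
def tri(a,b):
    o1,d1=ray("top",[a]);o2,d2=ray("scene",[b]);A=np.c_[d1[0],-d2[0]];k=np.linalg.lstsq(A,o2-o1,rcond=None)[0]
    p,q=o1+d1[0]*k[0],o2+d2[0]*k[1];return (p+q)/2,np.linalg.norm(p-q)
def plan(x,y,z,ya):
    "shift in tool axes (mm) and twist (deg) from measured pose to target TCP, tool-y angle ya (deg)"
    o=bot.get_obs();R=o['orientation'];d=R.T@(np.array([x,y,z])-o['ee_pos'])*1e3
    a=np.degrees(np.arctan2(R[1,1],R[0,1]));tw=-((ya-a+90)%180-90)
    print("rows shift",d.round(1),"twist",round(tw,1));return d,tw
E
python3 - <<'E'
from h import *
n=lambda a:[v/1.42 for v in a]
for a,b in [((200,350),(300,410)),((98,325),(180,472)),((242,183),(212,300))]:print("cab",tri(n(a),n(b)))
g=cv2.cvtColor(cv2.imread("t.png"),cv2.COLOR_BGR2GRAY).astype(np.float32)
th=np.radians(12.2);ex=np.array([np.cos(th),np.sin(th),0]);ey=np.array([-np.sin(th),np.cos(th),0])
O=np.array([.5428,-.129,.042])-ey*.00015
ys=np.arange(-.058,.059,.001)
for x in (-.012,.006,.002,):
    P=np.array([O+ex*x+ey*y for y in ys]);uv=proj("top",P).astype(np.float32)
    v=cv2.remap(g,uv[:,0].copy(),uv[:,1].copy(),cv2.INTER_LINEAR).ravel();print(x,[(int(round(y*1e3)),int(q)) for y,q in zip(ys,v) if abs(y)<.040])
for nm,p in dict(L=(.4197,.2463,90.5),M=(.4097,.1843,78.4),R=(.4104,.1209,80.3)).items():print(nm);plan(p[0],p[1],.2,p[2])
E
```

```text
cab (array([0.507 , 0.2998, 0.1548]), np.float64(0.0008254196949638224))
cab (array([0.5423, 0.4412, 0.1601]), np.float64(0.003776332769892288))
cab (array([0.7386, 0.2458, 0.1534]), np.float64(0.008531931407941064))
-0.012 [(-40, 91), (-39, 91), (-38, 91), (-37, 96), (-36, 103), (-35, 103), (-34, 92), (-33, 82), (-32, 82), (-31, 82), (-30, 86), (-29, 94), (-28, 113), (-27, 137), (-26, 152), (-25, 150), (-24, 147), (-23, 146), (-22, 145), (-21, 146), (-20, 147), (-19, 148), (-18, 148), (-17, 147), (-16, 147), (-15, 147), (-14, 142), (-13, 137), (-12, 144), (-11, 158), (-10, 187), (-9, 217), (-8, 232), (-7, 229), (-6, 227), (-5, 228), (-4, 230), (-3, 231), (-2, 231), (-1, 224), (0, 217), (1, 217), (2, 223), (3, 227), (4, 229), (5, 229), (6, 226), (7, 225), (8, 224), (9, 223), (10, 223), (11, 223), (12, 223), (13, 223), (14, 224), (15, 224), (16, 225), (17, 226), (18, 228), (19, 227), (20, 225), (21, 221), (22, 218), (23, 223), (24, 239), (25, 240), (26, 237), (27, 234), (28, 231), (29, 228), (30, 226), (31, 227), (32, 229), (33, 234), (34, 236), (35, 210), (36, 181), (37, 134), (38, 9
[... 1247 characters left out ...]
2, 169), (-11, 201), (-10, 233), (-9, 239), (-8, 233), (-7, 228), (-6, 227), (-5, 226), (-4, 228), (-3, 229), (-2, 230), (-1, 230), (0, 229), (1, 229), (2, 229), (3, 229), (4, 228), (5, 228), (6, 227), (7, 228), (8, 228), (9, 227), (10, 226), (11, 226), (12, 226), (13, 226), (14, 227), (15, 228), (16, 227), (17, 227), (18, 226), (19, 227), (20, 228), (21, 230), (22, 230), (23, 230), (24, 229), (25, 229), (26, 229), (27, 228), (28, 227), (29, 227), (30, 226), (31, 227), (32, 231), (33, 228), (34, 207), (35, 179), (36, 128), (37, 79), (38, 76), (39, 84)]
L
rows shift [-324.7 -287.1    5. ] twist -18.2
M
rows shift [-334.1 -349.2    5.1] twist -6.1
R
rows shift [-354.1 -409.4    5.2] twist -8.0
```

The block measures about 47 mm, so the gap should be about 23.4 mm, and the middle spacer images as the 22 mm one. I'll try that one first.

>>> send_rows:
  series:
    - [[-334,-349,5],-6]
    - [[-334,-349,5],-6]
    - [[-334,-349,5],-6]
    - [[-334,-349,5],-6]
    - [[-334,-349,5],-6]
    - [[-334,-349,5],-6]
    - [[-334,-349,5],-6]
    - [[-334,-349,5],-6]
  fingers: 46
  newtons: 30

```text
clock: 1.2
ee_pos: [0.4105, 0.1827, 0.2005]
orientation: [[-0.979, 0.205, 0.001], [0.205, 0.979, 0.0], [-0.001, 0.0, -1.0]]
contact_force: [1.1, -0.3, 0.1]
gripper_width: 0.486
gripper_force: 0.0
```

>>> send_rows:
  series:
    - [[0,0,0],0]
    - [[0,0,0],0]

```text
clock: 1.45
ee_pos: [0.4096, 0.1852, 0.2003]
orientation: [[-0.979, 0.204, -0.0], [0.204, 0.979, 0.0], [0.0, 0.0, -1.0]]
contact_force: [1.2, 0.4, 0.3]
gripper_width: 0.491
gripper_force: 0.0
```

Run:
```python
from h import *
o=bot.get_obs();print(o['clock'],o['ee_pos'],o['contact_force'],o['gripper_width']);plan(.4097,.1843,.038,78.4)
```

```text
1.45 [0.4096 0.1852 0.2003] [1.1509 0.4072 0.3309] 0.49064811067613695
rows shift [ -0.4  -0.9 162.3] twist -0.2
```

>>> send_rows:
  series:
    - [[0,0,50],0]
    - [[0,-1,100],0]
    - [[0,-1,140],0]
    - [[0,-1,155],0]
    - [[0,-1,162],0]
    - [[0,-1,162],0]

```text
clock: 2.2
ee_pos: [0.4104, 0.1844, 0.0394]
orientation: [[-0.979, 0.203, 0.002], [0.203, 0.979, 0.0], [-0.001, 0.001, -1.0]]
contact_force: [-0.1, 1.2, -0.2]
gripper_width: 0.49
gripper_force: 0.0
```

>>> send_rows:
  series:
    - [[0,0,0],0]
    - [[0,0,0],0]
    - [[0,0,0],0]
    - [[0,0,0],0]
  fingers: 0
  newtons: 30

```text
clock: 2.7
ee_pos: [0.4102, 0.1839, 0.0391]
orientation: [[-0.979, 0.204, 0.001], [0.204, 0.979, 0.0], [-0.001, 0.0, -1.0]]
contact_force: [-0.7, -0.4, 3.9]
gripper_width: 0.234
gripper_force: 29.9
```

Opening 0.234 × 94 mm = 22.0 mm, so this is the thickest spacer. I'll lift it and carry it over the gap.

>>> send_rows:
  series:
    - [[0,0,-40],0]
    - [[0,0,-90],0]
    - [[0,0,-141],0]
    - [[0,0,-141],0]

```text
clock: 3.2
ee_pos: [0.4122, 0.1843, 0.1834]
orientation: [[-0.979, 0.204, 0.008], [0.204, 0.979, 0.001], [-0.008, 0.003, -1.0]]
contact_force: [0.1, -0.1, -2.2]
gripper_width: 0.233
gripper_force: 29.9
```

Run:
```python
from h import *
plan(.5476,-.1511,.18,102.2)
```

```text
rows shift [-200.8 -300.9    4. ] twist -23.9
```

>>> send_rows:
  series:
    - [[-30,-45,0],-4]
    - [[-65,-97,0],-8]
    - [[-100,-149,0],-12]
    - [[-135,-201,0],-16]
    - [[-170,-253,0],-20]
    - [[-190,-285,0],-24]
    - [[-200,-300,0],-24]
    - [[-200,-300,0],-24]

```text
clock: 4.2
ee_pos: [0.5436, -0.1504, 0.1777]
orientation: [[-0.978, -0.21, -0.003], [-0.21, 0.978, 0.002], [0.002, 0.002, -1.0]]
contact_force: [-0.2, -0.0, -2.4]
gripper_width: 0.234
gripper_force: 29.9
```

>>> send_rows:
  series:
    - [[0,0,0],0]
    - [[0,0,0],0]

```text
clock: 4.45
ee_pos: [0.5441, -0.1492, 0.1793]
orientation: [[-0.977, -0.214, -0.0], [-0.214, 0.977, 0.0], [0.0, 0.0, -1.0]]
contact_force: [-0.9, 0.6, -1.9]
gripper_width: 0.233
gripper_force: 29.9
```

Run:
```python
from h import *
o=bot.get_obs();print(o['clock'],o['ee_pos'],o['contact_force']);plan(.5476,-.1511,.082,102.2)
```

```text
4.45 [ 0.5441 -0.1492  0.1793] [-0.8811  0.5722 -1.873 ]
rows shift [-3.1 -2.7 97.3] twist 0.1
```

>>> send_rows:
  series:
    - [[-3,-3,30],0]
    - [[-3,-3,65],0]
    - [[-3,-3,90],0]
    - [[-3,-3,97],0]
    - [[-3,-3,97],0]
    - [[-3,-3,97],0]

```text
clock: 5.2
ee_pos: [0.5489, -0.1531, 0.084]
orientation: [[-0.977, -0.212, 0.002], [-0.212, 0.977, -0.001], [-0.002, -0.002, -1.0]]
contact_force: [0.0, -0.5, -1.1]
gripper_width: 0.232
gripper_force: 29.9
```

Run:
```python
from h import *
t=bot.snapshot("top");s=bot.snapshot("scene")
def crop(im,x,y,w,h,f):return cv2.resize(im[y:y+h,x:x+w,::-1],None,fx=f,fy=f,interpolation=cv2.INTER_CUBIC)
cv2.imwrite("pics/ins.png",np.hstack([crop(t,300,170,96,86,4),crop(s,275,140,96,86,4)]))
o=bot.get_obs();print(o['clock'],o['ee_pos'],o['contact_force']);plan(.5476,-.1511,.0471,102.2)
```

```text
5.3 [ 0.5488 -0.1532  0.0838] [-0.8872  0.0434 -2.6872]
rows shift [ 0.8  2.3 36.7] twist 0.1
```

View pics/ins.png

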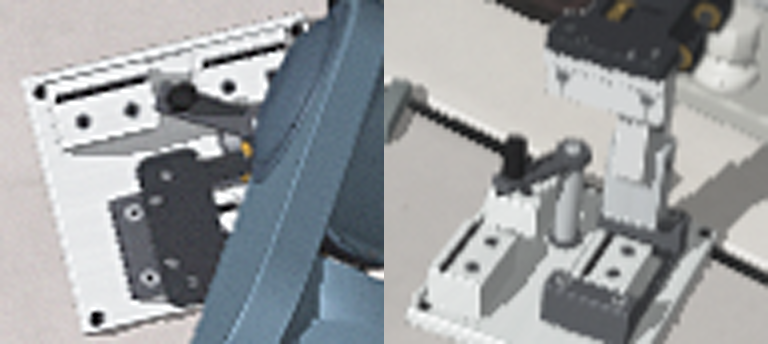

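The scene view shows the held spacer just above the gap, between the block (crop ~(600,270)) and the far stop. It sits about 2 mm too far towards -y, so I'll correct that and probe down.

>>> send_rows:
  series:
    - [[1,2,0],0]
    - [[1,2,3],0]
    - [[1,2,6],0]
    - [[1,2,8],0]
    - [[1,2,8],0]

```text
clock: 5.92
ee_pos: [0.5463, -0.1511, 0.0741]
orientation: [[-0.977, -0.212, -0.001], [-0.212, 0.977, 0.0], [0.001, 0.0, -1.0]]
contact_force: [-0.3, 0.1, -1.6]
gripper_width: 0.233
gripper_force: 29.9
```

>>> send_rows:
  series:
    - [[0,0,1],0]
    - [[0,0,2],0]
    - [[0,0,2],0]

```text
clock: 6.3
ee_pos: [0.5465, -0.1511, 0.0724]
orientation: [[-0.977, -0.212, -0.0], [-0.212, 0.977, 0.0], [0.0, 0.0, -1.0]]
contact_force: [-0.1, -0.2, -1.2]
gripper_width: 0.232
gripper_force: 29.9
```

The spacer is in about 5 mm with no force. I'll keep going down.

>>> send_rows:
  series:
    - [[0,0,4],0]
    - [[0,0,8],0]
    - [[0,0,12],0]
    - [[0,0,15],0]
    - [[0,0,15],0]

```text
clock: 6.92
ee_pos: [0.5463, -0.151, 0.0571]
orientation: [[-0.977, -0.212, -0.001], [-0.212, 0.977, 0.0], [0.001, 0.0, -1.0]]
contact_force: [-0.3, -0.2, -1.4]
gripper_width: 0.236
gripper_force: 29.9
```

>>> send_rows:
  series:
    - [[0,0,3],0]
    - [[0,0,6],0]
    - [[0,0,8],0]
    - [[0,0,9],0]
    - [[0,0,9],0]

```text
clock: 7.55
ee_pos: [0.5465, -0.1511, 0.0484]
orientation: [[-0.977, -0.212, -0.0], [-0.212, 0.977, -0.0], [0.0, 0.0, -1.0]]
contact_force: [0.7, 0.6, -2.1]
gripper_width: 0.232
gripper_force: 29.9
```

>>> send_rows:
  series:
    - [[0,0,1],0]
    - [[0,0,2],0]
    - [[0,0,2],0]

```text
clock: 7.92
ee_pos: [0.5467, -0.1512, 0.0471]
orientation: [[-0.977, -0.212, 0.0], [-0.212, 0.977, -0.0], [-0.0, -0.0, -1.0]]
contact_force: [-2.5, 1.3, 4.2]
gripper_width: 0.232
gripper_force: 29.9
```

>>> send_rows:
  series:
    - [[0,0,0.5],0]
    - [[0,0,0.5],0]

```text
clock: 8.18
ee_pos: [0.5468, -0.1512, 0.0471]
orientation: [[-0.977, -0.212, -0.0], [-0.212, 0.977, -0.0], [0.0, -0.0, -1.0]]
contact_force: [-4.1, 1.5, 8.4]
gripper_width: 0.234
gripper_force: 29.9
```

Floor contact came at the predicted height of z = 0.0471. I'll release, rise, and press on the top with shut fingers to confirm.

>>> send_rows:
  series:
    - [[0,0,-0.5],0]
    - [[0,0,-0.5],0]
    - [[0,0,-0.5],0]
  fingers: 36

```text
clock: 8.55
ee_pos: [0.5465, -0.1511, 0.0462]
orientation: [[-0.977, -0.212, -0.0], [-0.212, 0.977, 0.0], [0.0, 0.0, -1.0]]
contact_force: [-0.2, 0.8, -0.1]
gripper_width: 0.384
gripper_force: 0.0
```

>>> send_rows:
  series:
    - [[0,0,-15],0]
    - [[0,0,-35],0]
    - [[0,0,-35],0]

```text
clock: 8.93
ee_pos: [0.5485, -0.1521, 0.0846]
orientation: [[-0.977, -0.212, 0.005], [-0.212, 0.977, -0.003], [-0.004, -0.004, -1.0]]
contact_force: [0.3, 0.2, -0.4]
gripper_width: 0.382
gripper_force: 0.0
```

>>> send_rows:
  series:
    - [[0,0,0],0]
    - [[0,0,0],0]
    - [[0,0,4],0]
    - [[0,0,7],0]
    - [[0,0,8],0]
    - [[0,0,8],0]
  fingers: 0

```text
clock: 9.68
ee_pos: [0.5464, -0.1511, 0.0732]
orientation: [[-0.977, -0.212, -0.0], [-0.212, 0.977, 0.0], [0.0, 0.0, -1.0]]
contact_force: [-0.8, 1.2, 0.3]
gripper_width: 0.006
gripper_force: 0.0
```

>>> send_rows:
  series:
    - [[0,0,1],0]
    - [[0,0,2],0]
    - [[0,0,3],0]
    - [[0,0,3],0]

```text
clock: 10.18
ee_pos: [0.5473, -0.1516, 0.0723]
orientation: [[-0.977, -0.212, 0.001], [-0.212, 0.977, -0.001], [-0.001, -0.001, -1.0]]
contact_force: [-3.8, 1.3, 8.4]
gripper_width: 0.005
gripper_force: 4.5
```

>>> send_rows:
  series:
    - [[0,0,-30],0]
    - [[0,0,-70],0]
    - [[0,0,-70],0]
    - [[0,0,-70],0]

```text
clock: 10.68
ee_pos: [0.5461, -0.1509, 0.1396]
orientation: [[-0.977, -0.212, -0.001], [-0.212, 0.977, 0.0], [0.001, 0.001, -1.0]]
contact_force: [-0.7, 0.2, -0.3]
gripper_width: 0.003
gripper_force: 0.0
```

Run:
```python
from h import *
o=bot.get_obs();print(o['ee_pos'],o['joint_positions'])
p=np.array([.5923,-.1443])
for a in (73,):
  for da in (-20,-25,-28): print(a+da, p+.045*np.array([np.cos(np.radians(a+da)),np.sin(np.radians(a+da))]))
```

```text
[ 0.5461 -0.1509  0.1396] [-0.4697  0.1213  1.8256  0.      1.1957 -2.2542]
53 [ 0.6194 -0.1084]
48 [ 0.6224 -0.1109]
45 [ 0.6241 -0.1125]
```

Spacer top measured at z = 0.072, so it is seated. Next is the keeper: straddle the knob with the tool's y along the arc tangent and follow the arc.

Run:
```python
from h import *
o=bot.get_obs();R=o['orientation'];d=R.T@(np.array([.6058,-.100,.140])-o['ee_pos'])*1e3;print(d)
```

```text
[-69.1833  37.0474  -0.3837]
```

>>> send_rows:
  series:
    - [[-12,6,0],10]
    - [[-24,12,0],20]
    - [[-36,18,0],30]
    - [[-48,24,0],40]
    - [[-60,30,0],50]
    - [[-69,37,0],60]
    - [[-69,37,0],70]
    - [[-69,37,0],80]
  fingers: 40
  newtons: 10

```text
clock: 11.68
ee_pos: [0.6049, -0.0997, 0.138]
orientation: [[-0.374, 0.928, -0.004], [0.928, 0.374, 0.001], [0.003, -0.003, -1.0]]
contact_force: [0.4, 0.8, -0.3]
gripper_width: 0.426
gripper_force: 0.0
```

>>> send_rows:
  series:
    - [[0,0,0],10]
    - [[0,0,0],20]
    - [[0,0,0],30]
    - [[0,0,0],39]
    - [[0,0,0],39]
    - [[0,0,0],39]

```text
clock: 12.42
ee_pos: [0.6055, -0.1001, 0.1393]
orientation: [[0.286, 0.958, -0.002], [0.958, -0.286, 0.001], [0.0, -0.002, -1.0]]
contact_force: [0.5, 1.1, -0.1]
gripper_width: 0.421
gripper_force: 0.0
```

Run:
```python
from h import *
o=bot.get_obs();R=o['orientation'];d=R.T@(np.array([.6058,-.100,.090])-o['ee_pos'])*1e3;print(d,R,o['ee_pos'],np.degrees(np.arctan2(R[1,1],R[0,1])))
```

```text
[ 0.1884  0.3218 49.3202] [[ 0.2861  0.9582 -0.0018]
 [ 0.9582 -0.2861  0.0006]
 [ 0.0001 -0.0019 -1.    ]] [ 0.6055 -0.1001  0.1393] -16.625742518074787
```

>>> send_rows:
  series:
    - [[0,0,15],0]
    - [[0,0,35],0]
    - [[0,0,49],0]
    - [[0,0,49],0]

```text
clock: 12.92
ee_pos: [0.6047, -0.0998, 0.0891]
orientation: [[0.288, 0.958, -0.004], [0.958, -0.288, 0.001], [0.0, -0.004, -1.0]]
contact_force: [-0.8, 0.3, -0.3]
gripper_width: 0.425
gripper_force: 0.0
```

>>> send_rows:
  series:
    - [[0,0,0],0]
    - [[0,0,0],0]
    - [[0,0,0],0]
  fingers: 0
  newtons: 5

```text
clock: 13.3
ee_pos: [0.6064, -0.1004, 0.0921]
orientation: [[0.288, 0.958, 0.001], [0.958, -0.288, -0.0], [0.0, 0.001, -1.0]]
contact_force: [-0.5, 0.4, 1.7]
gripper_width: 0.147
gripper_force: 5.2
```

Run:
```python
from h import *
o=bot.get_obs();R=o['orientation'];p=np.array([.5923,-.1443]);k=o['ee_pos'][:2]
v=k-p;r=np.hypot(*v);a0=np.degrees(np.arctan2(v[1],v[0]));print(o['clock'],o['ee_pos'],o['contact_force'],o['gripper_width']*94,r,a0)
a=a0
for call in range(3):
    # rows relative to the pose at start of each call (tool axes then, rotated by what was done)
    th=np.radians(a-a0);Rz=np.array([[np.cos(th),-np.sin(th)],[np.sin(th),np.cos(th)]]);ax=Rz@R[:2,:2]
    c=p+r*np.array([np.cos(np.radians(a)),np.sin(np.radians(a))])
    for i in range(1,9):
        b=min(a+6*i,192.2);q=p+r*np.array([np.cos(np.radians(b)),np.sin(np.radians(b))])
        print((ax.T@(q-c)*1e3).round(0),round(-(b-a)))
    a=min(a+48,192.2)
```

```text
13.3 [ 0.6064 -0.1004  0.0921] [-0.453   0.3619  1.6686] 13.788334458845586 0.046155642242421385 72.20838144211396
[-0. -5.] -6
[ -1. -10.] -12
[ -2. -14.] -18
[ -4. -19.] -24
[ -6. -23.] -30
[ -8. -27.] -36
[-11. -31.] -42
[-15. -35.] -48
[-0. -5.] -6
[ -1. -10.] -12
[ -2. -14.] -18
[ -4. -19.] -24
[ -6. -23.] -30
[ -8. -27.] -36
[-11. -31.] -42
[-15. -35.] -48
[-0. -5.] -6
[ -1. -10.] -12
[ -2. -14.] -18
[ -4. -19.] -24
[ -4. -19.] -24
[ -4. -19.] -24
[ -4. -19.] -24
[ -4. -19.] -24
```

>>> send_rows:
  series:
    - [[0,-5,0],-6]
    - [[-1,-10,0],-12]
    - [[-2,-14,0],-18]
    - [[-4,-19,0],-24]
    - [[-6,-23,0],-30]
    - [[-8,-27,0],-36]
    - [[-11,-31,0],-42]
    - [[-15,-34,0],-48]

```text
clock: 14.3
ee_pos: [0.5692, -0.1034, 0.0921]
orientation: [[-0.522, 0.853, -0.0], [0.853, 0.522, 0.003], [0.003, 0.002, -1.0]]
contact_force: [-2.1, 7.6, 3.5]
gripper_width: 0.142
gripper_force: 5.0
```

>>> send_rows:
  series:
    - [[0,-5,0],-6]
    - [[-1,-10,0],-12]
    - [[-2,-14,0],-18]
    - [[-4,-19,0],-24]
    - [[-6,-23,0],-30]
    - [[-8,-27,0],-36]
    - [[-11,-31,0],-42]
    - [[-15,-34,0],-48]

```text
clock: 15.3
ee_pos: [0.5469, -0.1347, 0.0919]
orientation: [[-0.983, 0.183, -0.003], [0.183, 0.983, 0.002], [0.003, 0.001, -1.0]]
contact_force: [-5.0, 2.0, 4.4]
gripper_width: 0.145
gripper_force: 5.0
```

Run:
```python
from h import *
o=bot.get_obs();R=o['orientation'];p=np.array([.5923,-.1443]);v=o['ee_pos'][:2]-p
print(o['clock'],o['contact_force'],o['gripper_width']*94,np.hypot(*v),np.degrees(np.arctan2(v[1],v[0])),np.degrees(np.arctan2(R[1,1],R[0,1])))
```

```text
15.3 [-4.9658  2.0353  4.392 ] 13.650192014370745 0.046394174923833895 168.00752520294856 79.47112339198308
```

>>> send_rows:
  series:
    - [[0,-5,0],-6]
    - [[0,-10,0],-12]
    - [[-1,-14,0],-18]
    - [[-3,-18,0],-22]
    - [[-3,-18,0],-22]

```text
clock: 15.92
ee_pos: [0.5471, -0.1528, 0.0918]
orientation: [[-0.981, -0.195, -0.002], [-0.195, 0.981, 0.002], [0.001, 0.002, -1.0]]
contact_force: [-3.2, 4.0, 4.4]
gripper_width: 0.15
gripper_force: 5.0
```

>>> send_rows:
  series:
    - [[0,-1,0],0]
    - [[0,-2,0],0]
    - [[0,-2,0],0]

```text
clock: 16.3
ee_pos: [0.5471, -0.153, 0.0917]
orientation: [[-0.981, -0.195, -0.003], [-0.195, 0.981, 0.005], [0.002, 0.006, -1.0]]
contact_force: [-4.2, 9.6, 8.1]
gripper_width: 0.149
gripper_force: 5.0
```

Run:
```python
from h import *
o=bot.get_obs();R=o['orientation'];p=np.array([.5923,-.1443]);v=o['ee_pos'][:2]-p
print(o['clock'],R.T@o['contact_force'],o['gripper_width']*94,np.hypot(*v),np.degrees(np.arctan2(v[1],v[0])),np.degrees(np.arctan2(R[1,1],R[0,1])))
```

```text
16.3 [ 2.2585 10.3005 -8.0011] 14.002733271295002 0.04608250371204199 -169.06410922337145 101.23292012666917
```

The knob has stopped and resistance is up to 10 N. One small extra push to confirm, then release.

>>> send_rows:
  series:
    - [[0,-1,0],0]
    - [[0,-2,0],0]
    - [[0,-2,0],0]

```text
clock: 16.68
ee_pos: [0.5475, -0.1549, 0.0917]
orientation: [[-0.981, -0.195, -0.003], [-0.195, 0.981, 0.005], [0.002, 0.006, -1.0]]
contact_force: [-4.3, 9.2, 7.4]
gripper_width: 0.191
gripper_force: 5.0
```

>>> send_rows:
  series:
    - [[0,2,0],0]
    - [[0,2.5,0],0]
    - [[0,3,0],0]
    - [[0,3,0],0]
  fingers: 30

```text
clock: 17.18
ee_pos: [0.5478, -0.1548, 0.0915]
orientation: [[-0.981, -0.195, 0.0], [-0.195, 0.981, -0.0], [-0.0, -0.0, -1.0]]
contact_force: [0.6, -0.3, 1.0]
gripper_width: 0.317
gripper_force: 0.0
```

>>> send_rows:
  series:
    - [[0,0,-30],0]
    - [[0,0,-80],0]
    - [[0,40,-120],0]
    - [[-20,100,-130],0]
    - [[-20,160,-130],0]
    - [[-20,220,-130],0]
    - [[-20,220,-130],0]
    - [[-20,220,-130],0]

```text
clock: 18.18
ee_pos: [0.5246, 0.0646, 0.2215]
orientation: [[-0.981, -0.195, 0.0], [-0.195, 0.981, -0.001], [-0.0, -0.001, -1.0]]
contact_force: [0.4, 0.2, -0.1]
gripper_width: 0.32
gripper_force: 0.0
```

Run:
```python
from h import *
t=bot.snapshot("top");s=bot.snapshot("scene")
def crop(im,x,y,w,h,f):return cv2.resize(im[y:y+h,x:x+w,::-1],None,fx=f,fy=f,interpolation=cv2.INTER_CUBIC)
cv2.imwrite("pics/fin.png",np.hstack([crop(t,300,170,96,86,4),crop(s,275,150,96,86,4)]))
cv2.imwrite("pics/fin2.png",s[:,:,::-1]);print(bot.get_obs()['clock'],bot.get_obs()['contact_force'])
```

```text
18.275 [0.5648 0.0875 0.2234]
```

View pics/fin.png

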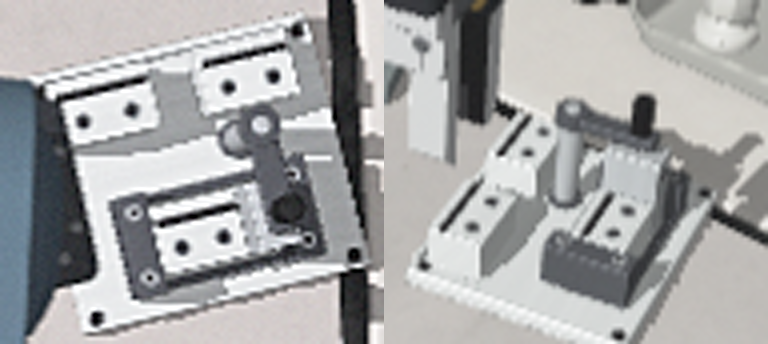

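View pics/fin2.png

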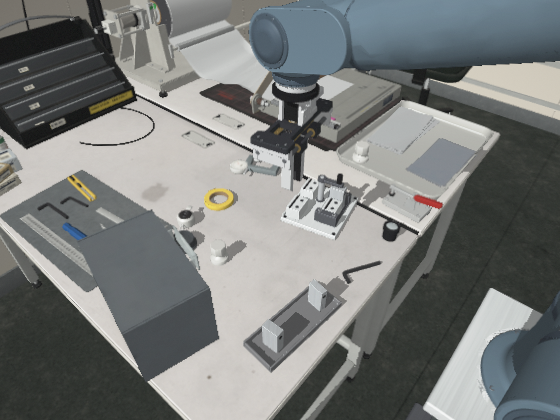

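The keeper lies across the channel over the spacer (knob at crop (288,206), pivot (261,124)). The other two spacers still stand in the tray and the bystanders are unmoved. I'll check the keeper angle before handing in.

Run:
```python
from h import *
f=lambda p:(np.array(p,float)+.5)/4-.5+[300,170]
k=plane("top",[f((288,206))],.1095)[0];p=plane("top",[f((261,124))],.0875)[0];d=k-p
print(k,p,np.hypot(*d[:2]),np.degrees(np.arctan2(d[1],d[0]))%360-102.2)
```

```text
[ 0.5484 -0.1515  0.1095] [ 0.5923 -0.1438  0.0875] 0.044617024387334406 87.6821123683046
```

The angle reads about 88° ± 2°. I'll confirm the stop with a firm push from shut fingers.

Run:
```python
from h import *
plan(.5433,-.125,.092,101.2)
```

```text
rows shift [  18.3 -188.8  129.5] twist -0.1
```

>>> send_rows:
  series:
    - [[18,-60,0],0]
    - [[18,-120,10],0]
    - [[18,-170,40],0]
    - [[18,-189,70],0]
    - [[18,-189,100],0]
    - [[18,-189,125],0]
    - [[18,-189,129],0]
    - [[18,-189,129],0]
  fingers: 0
  newtons: 30

```text
clock: 19.27
ee_pos: [0.5439, -0.1247, 0.093]
orientation: [[-0.981, -0.194, 0.001], [-0.194, 0.981, -0.0], [-0.0, -0.0, -1.0]]
contact_force: [-0.1, -0.3, -0.1]
gripper_width: 0.004
gripper_force: 0.0
```

>>> send_rows:
  series:
    - [[0,-2,0],0]
    - [[0,-4,0],0]
    - [[0,-6,0],0]
    - [[0,-8,0],0]
    - [[0,-9,0],0]
    - [[0,-9,0],0]

```text
clock: 20.02
ee_pos: [0.5454, -0.1327, 0.0924]
orientation: [[-0.981, -0.195, -0.0], [-0.195, 0.981, 0.0], [0.0, 0.0, -1.0]]
contact_force: [-0.9, 0.7, 0.1]
gripper_width: 0.004
gripper_force: 0.0
```

>>> send_rows:
  series:
    - [[0,-1,0],0]
    - [[0,-2,0],0]
    - [[0,-3,0],0]
    - [[0,-4,0],0]
    - [[0,-4,0],0]

```text
clock: 20.65
ee_pos: [0.5456, -0.1337, 0.0923]
orientation: [[-0.981, -0.195, -0.002], [-0.195, 0.981, 0.006], [0.001, 0.006, -1.0]]
contact_force: [-3.1, 10.8, 4.9]
gripper_width: 0.006
gripper_force: 5.3
```

>>> send_rows:
  series:
    - [[0,-1,0],0]
    - [[0,-2,0],0]
    - [[0,-2,0],0]

```text
clock: 21.02
ee_pos: [0.5455, -0.1339, 0.0922]
orientation: [[-0.981, -0.195, -0.004], [-0.195, 0.981, 0.009], [0.002, 0.01, -1.0]]
contact_force: [-2.8, 17.0, 6.8]
gripper_width: 0.004
gripper_force: 8.3
```

It's a hard stop: 17 N and no movement. I'll back off and hand in.

>>> send_rows:
  series:
    - [[0,8,0],0]
    - [[0,16,0],0]
    - [[0,20,-40],0]
    - [[0,40,-90],0]
    - [[0,90,-110],0]
    - [[0,140,-110],0]
    - [[0,140,-110],0]
    - [[0,140,-110],0]

```text
clock: 22.02
ee_pos: [0.5193, -0.0017, 0.2024]
orientation: [[-0.981, -0.195, 0.0], [-0.195, 0.981, -0.001], [0.0, -0.001, -1.0]]
contact_force: [0.6, -0.0, -0.4]
gripper_width: 0.004
gripper_force: 0.0
```

Run:
```python
from h import *
t=bot.snapshot("top")
cv2.imwrite("pics/end.png",cv2.resize(t[170:256,300:396,::-1],None,fx=4,fy=4,interpolation=cv2.INTER_CUBIC))
```

```text
(no output)
```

View pics/end.png

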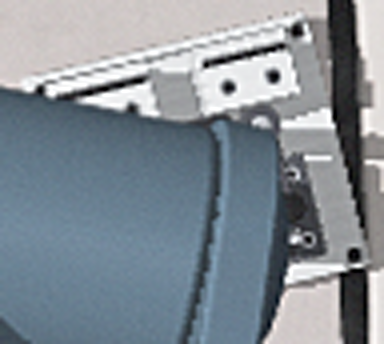

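The arm hides most of the jig here, but the knob at about (295,206) is still across the channel and the tool is clear of everything.

```bash
python3 -c "
from workcell import bot
print(bot.close_job())"
```

```text
the job is handed in; nothing more can be done
None
```

The job is handed in: the 22 mm spacer (middle one in the tray, and the only one I needed to try) is down on the channel floor, the keeper arm is over it against its stop, and the other two spacers are still in the tray.

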